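# Make up two pickle kits in the drawer

### The arm

A 7-joint arm with a two-finger parallel gripper is mounted at the origin on the work surface. World frame = base frame: x ahead of the robot, y to its left, z up, the work surface at z = 0. Lengths are in m, angles in degrees, forces in N, time in s.
With the tool pointing down it reaches from about 0.4 to 0.925 m from the base axis. Payload 4.1 kg.
Tool frame: the origin (TCP) lies at the centre of the arm's flange, where the gripper is bolted on; the fingertips stand 173 mm ahead of it and the grasp point (between the pads) lies 155 mm ahead of it; z points along the fingers, y is the line along which they close (so a half turn about z gives the same grasp; the last joint's range is limited). The gripper opens to 85 mm and grips with 20 to 120 N. Pads are 22 mm wide; open, the fingers measure 114 mm over their backs; the gripper's body (76 mm by 85 mm) begins 54 mm behind the grasp point. The pads swing forward as they close: fully open they stand 13 mm farther back than shut.
Start: joints at [-73.281, 22.827, 2.584, 88.041, -1.071, 69.15, -2.905], TCP at [0.248, 0.601, 0.405] pointing down, gripper open.
Joint ranges: [-161.44, 161.44], [-28.35, 127.94], [-78.24, 83.42], [0, 140.83], [-78.03, 258.03], [13.02, 114.36], [-168.23, 168.23]. Speed limits (degrees/s): [147.25, 147.25, 180, 180, 180, 180, 180].

### API

Orientations are given as [roll, pitch, yaw] about the fixed x, y, z axes, in that order (R = Rz(yaw) Ry(pitch) Rx(roll)).
In Python, from bench import readout, viewer, env, nets gives the robot as it stands.
- The arm moves only by the tool move_arm, never from a script. Its argument "rows" is a list of rows, each an object with "claw": the opening, from -1 (shut) to 1 (fully open); "dp": the shift along the tool's x, y, z in cm, a list of three; "spin": the turn about the tool's z in degrees. In form: [{"claw": claw, "dp": [x, y, z], "spin": spin}, ...]. A call has 1 to 8 rows; each row is the pose to reach, as a shift and turn from the pose commanded when the call began, along the tool's axes at that moment; what a row does not reach only later rows make up. A row lasts 1/8 s, in which the tool goes at most 62.5 mm and 10.7 degrees, less where a joint would pass 70% of its speed; a pose out of reach is approached as far as the arm can. A call with a gripper value outside its range is refused whole. The fingers move at their own pace and stop on an object; "grip_force" is the grip in N (left out, the last holds). Time passes only in rows, so rows that repeat a pose let the fingers close. It gives the time, the measured TCP pose, the force, the opening and the grip force at its end, in the units of the state.
- readout.sense(): the state, without advancing time (a new reading comes with each control period).
- viewer.capture(name): name is "side" or "top" or "wrist"; returns the picture (400x640x3 uint8, red, green, blue); there is no depth.
- viewer.camera_info(name): a dict with "mtx" (3x3 intrinsics, pixels), "rvec" (rotation vector, rad) and "tvec" (3), from world to camera coordinates, as OpenCV has them. Camera axes: x right, y down, z forward; pixel columns grow to the right and rows downward; lengths in m; the calibration is good to about 2 mm. A picture is of the moment at which its call begins: read the wrist's pose just before it. camera_info takes no time and is no camera call; for the wrist camera it gives the pose at the moment of the call.
- env.close_job(): hands the job in; it is judged then, once.
Trained networks look in the newest picture that a camera, given by its name, has taken for a name from the list of things; names that differ only in an ending like _2 or _b are one class to them, and where a whole thing is asked for, a point or a joint stands for the part that bears it (a point fixed in the world has none). Each returns a list of dicts, best first, with "p" (0 to 1); they miss things now and then, are a little off and sometimes report something else, mostly with a low value. They report only what shows in the picture. A call takes as long as a camera call. They do not tell look-alikes from the thing itself.
- nets.boxes_of(camera, name): "at" ([x, y, z] in m, in world coordinates, good to about 4 mm: the middle of the surface that is visible of it).
- nets.mark_of(camera, name): "at" ([x, y, z] in m, in world coordinates, good to about 4 mm: a listed point, or the origin of a listed thing).
The state is a dict: "time_s": time; "joint_positions": joint angles; "dq": joint speeds; "joint_efforts": joint torques, N m; "position": TCP position; "orientation": TCP orientation; "contact_force": force on the tool from outside, world axes, zero at the start; "wrist_torque": the same for the moment, N m; "grip_width": finger opening in m; "grip_force": force on a finger pad.
Only numpy, scipy, OpenCV 4.12 (cv2) and the standard library are available. Lean on these libraries where they do the work, as an engineer would, in place of code of your own. Each camera call takes 0.05 s, during which the arm holds its last target. There are 200 camera calls.

### The job

Make up the two pickle kits in the open drawer: the blue tray gets the glass jar with the red lid and the wooden spoon, the yellow tray gets the glass jar with the green lid and the steel sieve. Set each jar down gently, upright and centred on its tray's round white spot, and lay the spoon or sieve flat, opening upward, centred along its tray's white strip. Leave the white-lidded jar, the terracotta crock and the steel spoon where they are.

Things in the scene. Friction and masses are not known exactly. Their poses are not given: they have to be found in the camera images.
- tray_blue: blue plastic tray, fixed in the drawer, 200 mm (its x) x 180 mm (its y), rim 5 mm wide and 10 mm high; its inner floor is 5 mm above its underside. Origin: centre of its underside, z up. On the floor two white places: a strip 170 x 56 mm running along its x with its centre at x = 0, y = +40 mm, and a round spot 68 mm in diameter with its centre at x = 0, y = -45 mm. Kit: red-lidded jar and wooden spoon.
- tray_yellow: yellow plastic tray, fixed in the drawer, 200 mm (its x) x 180 mm (its y), rim 5 mm wide and 10 mm high; its inner floor is 5 mm above its underside. Origin: centre of its underside, z up. On the floor two white places: a strip 170 x 56 mm running along its x with its centre at x = 0, y = +40 mm, and a round spot 68 mm in diameter with its centre at x = 0, y = -45 mm. Kit: green-lidded jar and steel sieve.
- jar_red: closed small clear glass jar, body 52 mm diameter and 46 mm high (straight wall), then shoulder and a flat red lid (49 mm diameter, from 50 to 62 mm up); 62 mm high in all, about 0.16 kg; stands upright on the drawer floor. Origin: centre of its underside, z up. Goes to the blue tray's round spot.
- jar_green: closed small clear glass jar, body 52 mm diameter and 46 mm high (straight wall), then shoulder and a flat green lid (49 mm diameter, from 50 to 62 mm up); 62 mm high in all, about 0.16 kg; stands upright on the drawer floor. Origin: centre of its underside, z up. Goes to the yellow tray's round spot.
- spoon_wood: dark brown wooden spoon lying flat, 150 mm long along its x; origin: middle of its length, on the underside, z up. Square handle 12 mm wide and 12 mm high, flat on the surface, from x = -75 to +40 mm; round scoop 38 mm diameter, 14 mm high, at x = +56 mm. About 40 g; can be gripped across the handle at the origin. Goes on the blue tray's strip, along it, either way round, scoop opening up.
- sieve: stainless steel sieve lying mouth up, 150 mm long along its x; origin: middle of its length, at the level of its underside, z up. Bowl 50 mm diameter, 26 mm high, at x = +50 mm; straight level handle 12 mm wide, between 14 and 24 mm above the underside, from x = -75 to +27 mm, with a foot 24 mm wide under its end at x = -68 mm. About 60 g; can be gripped across the handle at the origin. Goes on the yellow tray's strip, along it, either way round, mouth up.
- jar_white: closed small clear glass jar, body 52 mm diameter and 46 mm high (straight wall), then shoulder and a flat white lid (49 mm diameter, from 50 to 62 mm up); 62 mm high in all, about 0.16 kg; stands upright on the drawer floor. Origin: centre of its underside, z up. Not wanted: leave where it stands.
- crock: small closed terracotta crock, 54 mm widest diameter, 60 mm high with its knob. Origin: centre of its underside. Not wanted: leave where it stands. (It, the other stock and the trays all stand on the drawer floor, at height 0.012 m; the drawer walls rise to 0.05 m. A white ceramic pot with blue cover standing open, 0.165 m high, is fixed in the far right corner, out of the way.)
- spoon_steel: shiny steel spoon lying flat, 150 mm long along its x; origin: middle of its length, on the underside, z up. Square handle 12 mm wide and 12 mm high, flat on the surface, from x = -75 to +40 mm; round scoop 38 mm diameter, 14 mm high, at x = +56 mm. About 40 g; can be gripped across the handle at the origin. Not wanted: leave where it lies.
Mind the look-alikes: they are no part of the job. Leave any black or purple look-alike of the jar_green alone.

How it is judged (in metres and radians):
At the end, for the whole second after the job is handed in: Each jar within 15 mm (tray x, y) of its spot, upright to 0.12 rad; spoon and sieve within 15 mm of the strip centre, along it to 0.22 rad, flat to 0.2 rad, opening up; all four on the tray floor within 5 mm, released, at rest; white-lidded jar, crock, steel spoon within 25 mm of their start (x of jar_red in the frame of tray_blue between -0.015 and 0.015 m and y of jar_red in the frame of tray_blue between -0.06 and -0.03 m and z of jar_red in the frame of tray_blue between 0 and 0.01 m and angle between each of jar_red, jar_green's own z axis and vertical below 0.12 rad and linear speed of each of jar_red, spoon_wood, jar_green, sieve below 0.03 m/s and angular speed of each of jar_red, spoon_wood, jar_green, sieve below 0.3 rad/s and contact force between each of jar_red, spoon_wood, jar_green, sieve and the fingers below 0.05 N and x of spoon_wood in the frame of tray_blue between -0.015 and 0.015 m and y of spoon_wood in the frame of tray_blue between 0.025 and 0.055 m and z of spoon_wood in the frame of tray_blue between 0 and 0.01 m and angle between each of spoon_wood, sieve's own z axis and vertical below 0.2 rad and angle between the x axis of spoon_wood and the x axis of tray_blue, either way round below 0.22 rad and x of jar_green in the frame of tray_yellow between -0.015 and 0.015 m and y of jar_green in the frame of tray_yellow between -0.06 and -0.03 m and z of jar_green in the frame of tray_yellow between 0 and 0.01 m and x of sieve in the frame of tray_yellow between -0.015 and 0.015 m and y of sieve in the frame of tray_yellow between 0.025 and 0.055 m and z of sieve in the frame of tray_yellow between 0 and 0.01 m and angle between the x axis of sieve and the x axis of tray_yellow, either way round below 0.22 rad and distance of each of jar_white, crock, spoon_steel from where it was at the start of the episode below 0.025 m); the robot touches nothing.
It fails at once if the white-lidded jar, the crock or the steel spoon is moved more than 25 mm (distance of any of jar_white, crock, spoon_steel from where it was at the start of the episode above 0.025 m).
It fails at once if the red- or green-lidded jar is tipped over (more than 0.7 rad) (angle between any of jar_red, jar_green's own z axis and vertical above 0.7 rad).
It fails at once if the red- or green-lidded jar is dropped: out of the fingers more than 25 mm above the tray's floor ((height (world z) of jar_red above 0.042 m and contact force between jar_red and the fingers below 0.01 N) or (height (world z) of jar_green above 0.042 m and contact force between jar_green and the fingers below 0.01 N)).
It also fails if it takes over 112 s, if anything falls off the work surface, if the arm or the gripper's body presses on something with over 40 N, if the wrist force passes 120 N, or if a joint passes its speed limit or range.

## Working session

There is one attempt and no reset: what is moved stays moved. The work goes in short steps, Python scripts to look and compute and a tool call to move; the robot and the scene stay as the last step left them, time stands still between calls to the robot, and variables do not carry over. Pictures are saved under pics/ and viewed, at most 14 in all, crops included, and the job is handed in when it is done.

Besides the shell and the picture viewer there is one more tool, called after "Request:" in YAML: its name, and indented under it one key for each argument. move_arm: Moves the arm, as the interface text tells. Its arguments: {"type":"object","properties":{"rows":{"type":"array"},"grip_force":{"type":"number"}},"required":["rows"]}

```bash
mkdir -p pics; ls; cat > h.py <<'E'
import numpy as np, cv2
from scipy.spatial.transform import Rotation as Ro
from bench import readout, viewer, env, nets
def snap(c,f):
    im=viewer.capture(c); cv2.imwrite('pics/'+f,im[:,:,::-1]); return im
def proj(c,P):
    i=viewer.camera_info(c)
    return cv2.projectPoints(np.array(P,float).reshape(-1,1,3),np.array(i['rvec'],float),np.array(i['tvec'],float),np.array(i['mtx']),None)[0].reshape(-1,2)
def plane(c,uv,z):
    i=viewer.camera_info(c);R=cv2.Rodrigues(np.array(i['rvec'],float))[0];t=np.array(i['tvec'],float).ravel()
    C=-R.T@t; d=R.T@np.linalg.inv(np.array(i['mtx']))@np.array([*uv,1.]); return C+d*(z-C[2])/d[2]
E
python3 - <<'E'
from h import *
s=readout.sense();print(s)
for c in ['top','side']:
    snap(c,c+'0.png')
    for n in ['tray_blue','tray_yellow','jar_red','jar_green','jar_white','crock','spoon_wood','sieve','spoon_steel']:
        r=nets.mark_of(c,n); print(c,n,[(round(x['p'],2),np.round(x['at'],3).tolist(),proj(c,x['at']).round().tolist()) for x in r[:4]])
E
```

```text
pics
{'time_s': 0.0, 'joint_positions': array([-73.28109255,  22.87247606,   2.58034752,  88.11317865,
        -1.07105854,  69.1484519 ,  -2.90570354]), 'dq': array([ 0.03893538,  0.02703458, -0.03180969, -0.0981761 , -0.02019229,
       -0.00525217,  0.04591926]), 'joint_efforts': array([-8.19172647e-05, -4.75132298e+01,  1.36453953e+00, -2.54223418e+01,
        1.15135979e-02,  9.51583585e-03,  1.36336706e-05]), 'position': array([0.24745421, 0.60074617, 0.40366462]), 'orientation': array([-1.79890329e+02,  8.04546482e-03,  1.57614491e+02]), 'contact_force': array([-0.22590819,  0.41291183,  0.40034728]), 'wrist_torque': array([ 0.01145857, -0.00289439, -0.05044047]), 'grip_force': 0.0, 'grip_width': 0.08518157503162632}
top tray_blue [(0.81, [0.448, 0.304, 0.011], [[268.0, 242.0]]), (0.68, [0.451, -0.311, 0.014], [[460.0, 240.0]])]
top tray_yellow [(0.95, [0.447, -0.307, 0.014], [[459.0, 241.0]])]
top jar_red [(0.78, [0.652, -0.2, 0.012], [[424.0, 178.0]])]
top jar_green [(0.68, [0.665, 0.543, -0.004], [[197.0, 176.0]]), (0.55, [0.422, 0.54, 0.002], [[195.0, 250.0]]), (0.47, [0.6
[... 424 characters left out ...]
tray_yellow [(0.8, [0.454, -0.314, 0.015], [[305.0, 395.0]])]
side jar_red [(0.9, [0.652, -0.201, 0.007], [[400.0, 322.0]]), (0.74, [0.455, 0.002, 0.009], [[286.0, 257.0]])]
side jar_green [(0.81, [0.663, 0.547, 0.003], [[333.0, 133.0]]), (0.72, [0.423, 0.542, 0.001], [[260.0, 140.0]]), (0.66, [0.656, 0.2, 0.013], [[355.0, 194.0]])]
side jar_white [(0.93, [0.642, -0.051, 0.008], [[374.0, 265.0]])]
side crock [(0.86, [0.665, 0.071, 0.01], [[370.0, 226.0]]), (0.45, [0.452, 0.115, 0.01], [[281.0, 223.0]])]
side spoon_wood [(0.57, [0.441, -0.112, 0.015], [[285.0, 297.0]])]
side sieve [(0.84, [0.452, 0.0, 0.005], [[285.0, 259.0]])]
side spoon_steel [(0.84, [0.452, 0.113, 0.01], [[281.0, 224.0]])]
```

View pics/top0.png

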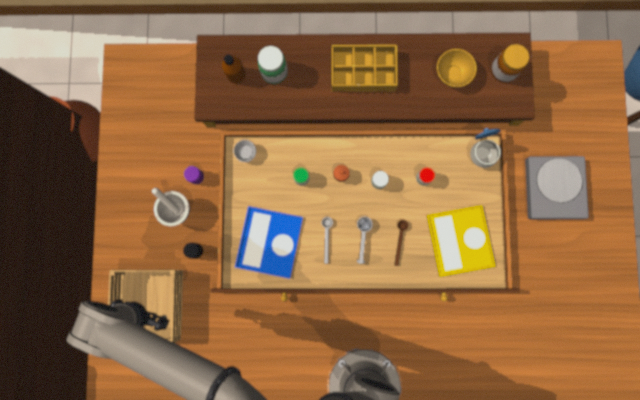

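View pics/side0.png

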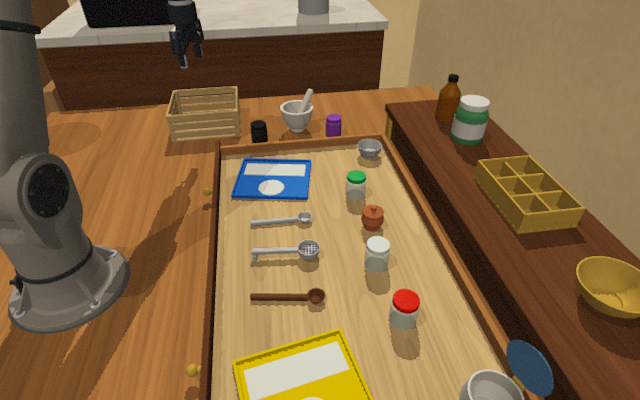

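```bash
python3 - <<'E'
from h import *
im=cv2.imread('pics/top0.png')
b=cv2.resize(im[155:275,180:500],None,fx=2.5,fy=2.5,interpolation=cv2.INTER_CUBIC)
cv2.imwrite('pics/crop0.png',b)
i=viewer.camera_info('wrist');print(i)
print(readout.sense()['orientation'])
E
```

```text
{'mtx': array([[344.85117112,   0.        , 321.41946479],
       [  0.        , 344.85117112, 198.99916343],
       [  0.        ,   0.        ,   1.        ]]), 'rvec': array([-2.37873445, -1.59366242, -0.25760666]), 'tvec': array([-0.64839987, -0.04179936,  0.38102862])}
[ 1.79992874e+02 -8.99151296e-04  1.57612357e+02]
```

View pics/crop0.png

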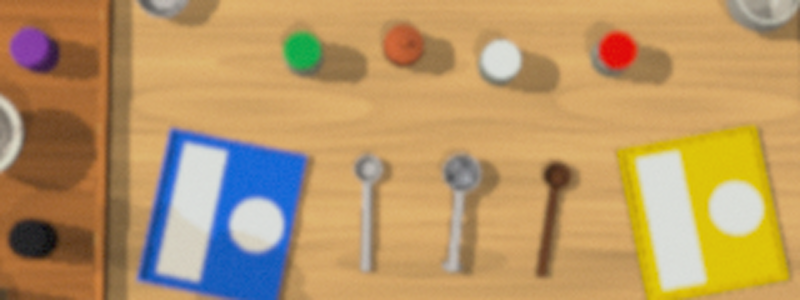

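The jar_green candidates in the top picture are purple (194,175), black (193,250) and green (301,176). Only the last has a green lid, a glass body and a place in the drawer, and the crop confirms it at (0.657, 0.197). The red jar is at (426,175), white at (380,179) and crock at (341,173). The utensils, left to right, are steel spoon x≈327, sieve x≈364 and wooden spoon x≈401. The two white strips are on the trays' +y sides.

I'll move the wrist camera over the left half first.

Request:
move_arm:
  rows:
    - {"claw": 1, "dp": [-5, -3, 0], "spin": -10}
    - {"claw": 1, "dp": [-11, -6.5, 0], "spin": -22.4}
    - {"claw": 1, "dp": [-16, -9.5, 0], "spin": -22.4}
    - {"claw": 1, "dp": [-21, -12.5, 0], "spin": -22.4}
    - {"claw": 1, "dp": [-26, -15.5, 0], "spin": -22.4}
    - {"claw": 1, "dp": [-31, -18.5, 0], "spin": -22.4}
    - {"claw": 1, "dp": [-36, -21.5, 0], "spin": -22.4}
    - {"claw": 1, "dp": [-36, -21.5, 0], "spin": -22.4}

```text
time_s: 2.0
position: [0.5017, 0.2594, 0.4051]
orientation: [-179.9, 0.1, 179.4]
contact_force: [-0.9, 0.6, 0.4]
grip_width: 0.0858
grip_force: 0.0
```

```bash
python3 - <<'E'
from h import *
s=readout.sense();print(s['time_s'],s['position'],s['orientation'],s['joint_positions'])
i=viewer.camera_info('wrist');R=cv2.Rodrigues(i['rvec'])[0];C=-R.T@i['tvec'];print(C,R[2])
snap('wrist','w0.png')
for n in ['tray_blue','jar_green','jar_white','crock','spoon_steel','sieve','spoon_wood','jar_red']:
    r=nets.mark_of('wrist',n); print(n,[(round(x['p'],2),np.round(x['at'],3).tolist(),proj('wrist',x['at']).round().tolist()) for x in r[:3]])
E
```

```text
2.0 [0.50168996 0.25939372 0.40508365] [-1.79868543e+02  1.24196923e-01  1.79401692e+02] [-40.35224326  14.2395808   10.35477027 100.14922281  -2.58437658
  65.81661894  60.15015171]
[0.42025833 0.25871102 0.37457808] [ 0.31758238 -0.00588544 -0.94821242]
tray_blue [(0.8, [0.444, 0.297, 0.012], [[354.0, 112.0]])]
jar_green [(0.95, [0.42, 0.543, -0.0], [[590.0, 88.0]]), (0.71, [0.653, 0.2, 0.012], [[268.0, 290.0]]), (0.61, [0.661, 0.541, 0.003], [[543.0, 292.0]])]
jar_white [(0.97, [0.642, -0.051, 0.015], [[56.0, 283.0]])]
crock []
spoon_steel [(0.72, [0.45, 0.122, 0.014], [[181.0, 119.0]])]
sieve [(0.85, [0.455, -0.001, 0.01], [[64.0, 123.0]])]
spoon_wood []
jar_red [(0.26, [0.651, 0.197, 0.012], [[265.0, 288.0]])]
```

View pics/w0.png

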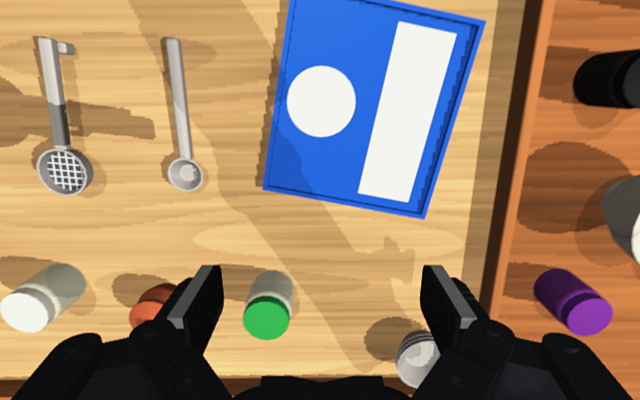

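The wrist view shows the blue tray's spot at (321,101) and strip at (408,112). The green lid is at (267,318), the steel spoon at (180,110) and the sieve at (62,120). I'll take two more views further right to triangulate.

```bash
cat >> h.py <<'E'
import pickle
def view(f):
    i=viewer.camera_info('wrist'); im=snap('wrist',f+'.png'); pickle.dump((i,im),open(f+'.pkl','wb')); return im
def blobs(f,col,amin=150):
    i,im=pickle.load(open(f+'.pkl','rb')); h=cv2.cvtColor(im,cv2.COLOR_RGB2HSV); H,S,V=cv2.split(h)
    m={'white':(S<40)&(V>190),'green':(H>45)&(H<80)&(S>120),'red':((H<6)|(H>174))&(S>190)&(V>120),'brown':(V<110)&(S>90)&(H<20),
       'blue':(H>100)&(H<125)&(S>150),'yellow':(H>22)&(H<32)&(S>200)}[col].astype(np.uint8)
    n,l,st,c=cv2.connectedComponentsWithStats(cv2.morphologyEx(m,cv2.MORPH_OPEN,np.ones((3,3),np.uint8)))
    return i,[((l==k).astype(np.uint8),c[k].round(1).tolist(),int(st[k,4]),st[k,:4].tolist()) for k in range(1,n) if st[k,4]>amin]
def ray(i,uv):
    R=cv2.Rodrigues(np.array(i['rvec'],float))[0];C=-R.T@np.array(i['tvec'],float).ravel()
    d=R.T@np.linalg.inv(i['mtx'])@np.array([*uv,1.]); return C,d/np.linalg.norm(d)
def onz(i,uv,z): C,d=ray(i,uv); return C+d*(z-C[2])/d[2]
def tri(obs):
    A=np.zeros((3,3));b=np.zeros(3)
    for i,uv in obs:
        C,d=ray(i,uv);P=np.eye(3)-np.outer(d,d);A+=P;b+=P@C
    return np.linalg.solve(A,b)
E
python3 -c "
from h import *
view('w1')"
```

Request:
move_arm:
  rows:
    - {"claw": 1, "dp": [0, -6, 0], "spin": 0}
    - {"claw": 1, "dp": [0, -12, 0], "spin": 0}
    - {"claw": 1, "dp": [0, -18, 0], "spin": 0}
    - {"claw": 1, "dp": [0, -24, 0], "spin": 0}
    - {"claw": 1, "dp": [0, -24, 0], "spin": 0}

```text
time_s: 3.12
position: [0.4982, 0.0196, 0.4051]
orientation: [-179.9, 0.0, 179.5]
contact_force: [0.3, 0.4, -1.0]
grip_width: 0.0851
grip_force: 0.0
```

```bash
python3 -c "
from h import *
view('w2')"
```

Request:
move_arm:
  rows:
    - {"claw": 1, "dp": [0, -6, 0], "spin": 0}
    - {"claw": 1, "dp": [0, -12, 0], "spin": 0}
    - {"claw": 1, "dp": [0, -18, 0], "spin": 0}
    - {"claw": 1, "dp": [0, -24, 0], "spin": 0}
    - {"claw": 1, "dp": [0, -24, 0], "spin": 0}

```text
time_s: 3.8
position: [0.4982, -0.2185, 0.4049]
orientation: [-179.8, 0.0, 179.6]
contact_force: [0.4, 0.9, -0.5]
grip_width: 0.0854
grip_force: 0.0
```

```bash
python3 - <<'E'
from h import *
view('w3'); s=readout.sense();print(s['position'],s['orientation'],s['joint_positions'])
for n in ['tray_yellow','jar_red','spoon_wood','sieve']:
    r=nets.mark_of('wrist',n); print(n,[(round(x['p'],2),np.round(x['at'],3).tolist()) for x in r[:3]])
for f in ['w1','w2','w3']:
  for c in ['white','green','red','brown']:
    i,B=blobs(f,c); print(f,c,[(b[1],b[2],b[3]) for b in B])
a=cv2.imread('pics/w2.png');b=cv2.imread('pics/w3.png')
cv2.imwrite('pics/cmp.png',cv2.resize(np.vstack([a[:300],b[:300]]),None,fx=.95,fy=.95))
E
```

```text
[ 0.49899438 -0.21542843  0.40451784] [-1.79999123e+02 -6.03862722e-03  1.79890141e+02] [ -5.67329735  13.22399275  28.968837   103.31923833  -7.0052317
  65.23226088 115.48536903]
tray_yellow [(0.68, [0.45, -0.306, 0.011])]
jar_red [(0.78, [0.652, -0.198, 0.01])]
spoon_wood [(0.6, [0.449, -0.114, 0.012])]
sieve [(0.82, [0.457, -0.001, 0.008])]
w1 white [([397.2, 116.5], 9449, [350, 29, 98, 178]), ([40.1, 68.8], 678, [31, 41, 19, 58]), ([172.7, 111.7], 817, [165, 44, 17, 119]), ([313.1, 106.3], 3723, [280, 72, 67, 70]), ([174.9, 176.5], 270, [160, 168, 26, 16]), ([629.2, 246.5], 661, [620, 208, 20, 73]), ([38.5, 298.1], 166, [24, 287, 24, 28]), ([16.3, 314.7], 1198, [0, 295, 37, 39]), ([407.5, 363.6], 401, [388, 347, 36, 34])]
w1 green [([256.1, 321.7], 1595, [233, 300, 47, 44])]
w1 red []
w1 brown [([502.1, 142.2], 4302, [471, 0, 63, 303]), ([584.3, 215.6], 901, [565, 184, 54, 55]), ([149.1, 294.6], 386, [129, 286, 43, 20]), ([9.7, 388.0], 334, [0, 381, 25, 17]), ([239.5, 386.2], 388, [222, 381, 39, 16])]
w2 white [([22.5, 62.0], 2860, [0, 19, 57, 83]), ([306.4, 94.9], 1117, [298, 4
[... 657 characters left out ...]
69.4, 66.7], 512, [558, 40, 24, 56]), ([190.3, 127.8], 3405, [158, 95, 66, 66]), ([14.5, 305.1], 215, [6, 283, 18, 45]), ([494.3, 307.0], 591, [477, 295, 32, 28]), ([4.9, 324.3], 439, [0, 297, 15, 50])]
w3 green []
w3 red [([343.8, 322.5], 1390, [321, 304, 46, 38])]
w3 brown [([99.2, 150.0], 4006, [62, 0, 81, 330]), ([423.5, 119.2], 2536, [395, 32, 56, 154]), ([33.7, 100.6], 463, [0, 96, 66, 11]), ([497.7, 161.0], 385, [482, 154, 33, 16]), ([497.4, 179.9], 229, [482, 175, 29, 11]), ([93.5, 238.0], 170, [88, 225, 12, 27]), ([564.0, 302.1], 1251, [540, 285, 56, 44]), ([239.6, 386.1], 386, [222, 381, 39, 16]), ([403.3, 386.2], 381, [383, 381, 38, 16]), ([630.8, 387.2], 293, [618, 380, 22, 18])]
```

View pics/cmp.png

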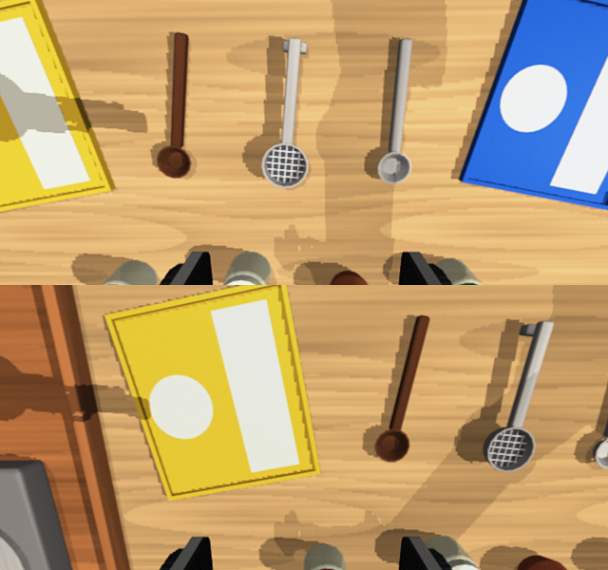

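The upper strip is w2 and the lower is w3. The wooden spoon is dark brown at w3 px ≈(423,119), the sieve with its mesh bowl is at w2 px ≈(300,110), and the yellow tray's strip is at w3 (269,104) with its spot at (190,128). Next I'll triangulate these.

```bash
python3 - <<'E'
from h import *
def near(f,c,uv):
    i,B=blobs(f,c); b=min(B,key=lambda b:np.hypot(*(np.array(b[1])-uv))); return i,b
def line(f,c,uv,z):
    i,b=near(f,c,uv); (cx,cy),(w,h),a=cv2.minAreaRect(np.argwhere(b[0])[:,::-1].astype(np.float32))
    bx=cv2.boxPoints(((cx,cy),(w,h),a)); P=np.array([onz(i,p,z) for p in bx]); e=P[1]-P[0],P[2]-P[1]; L=max(e,key=np.linalg.norm)
    return onz(i,(cx,cy),z).round(4)[:2], np.linalg.norm(e[0]).round(3),np.linalg.norm(e[1]).round(3), round((np.degrees(np.arctan2(L[1],L[0]))+90)%180-90,1)
def T(*o):
    obs=[]
    for f,c,uv in o:
        i,b=near(f,c,uv); obs.append((i,b[1]))
    return tri(obs).round(4)
print('blue spot',T(('w1','white',(313,106)),('w2','white',(561,103))), 'yellow strip: z .017 assumed'); 
for f,uv in (('w1',(313,106)),('w2',(561,103)),('w3',(190,128))): i,b=near(f,'white',uv); print('spot',f,onz(i,b[1],.017).round(4))
print('bstrip',line('w1','white',(397,116),.017)); print('ystrip',line('w3','white',(269,104),.017))
for f,uv in(('w2',(186,120)),('w3',(423,119))):print('spoon',line(f,'brown',uv,.022))
print('spoon tri',T(('w2','brown',(186,120)),('w3','brown',(423,119))))
print('red',T(('w2','red',(117,320)),('w3','red',(343,322))));print('green',T(('w1','green',(256,321)),('w2','green',(500,312))))
for f,c,uv in(('w2','red',(117,320)),('w3','red',(343,322)),('w1','green',(256,321)),('w2','green',(500,312))):
    i,b=near(f,c,uv);print(c,f,onz(i,b[1],.071).round(4))
s=[np.array(e) for e in ([295,42],[568,42])]
# sieve handle: ends picked in cmp.png (scale .95): w2 handle tip, bowl centre; w3 same
i2=pickle.load(open('w2.pkl','rb'))[0];i3=pickle.load(open('w3.pkl','rb'))[0]
for n,a,b in(('tip',(295/.95,41/.95),(545/.95,(322-285)/.95)),('bowl',(286/.95,165/.95),(511/.95,(449-285)/.95))):
    print(n,tri([(i2,a),(i3,b)]).round(4))
def hyp(f,z,uv): print('handle',f,line(f,'white',uv,z))
hyp('w2',.036,(306,95)); hyp('w3',.036,(569,67))
E
```

```text
blue spot [0.4371 0.2562 0.019 ] yellow strip: z .017 assumed
spot w1 [0.4374 0.2561 0.017 ]
spot w2 [0.4371 0.2575 0.017 ]
spot w3 [ 0.4582 -0.3552  0.017 ]
bstrip (array([0.45  , 0.3423]), np.float64(0.171), np.float64(0.056), np.float64(-11.9))
ystrip (array([ 0.438 , -0.2744]), np.float64(0.055), np.float64(0.169), np.float64(10.3))
spoon (array([ 0.4404, -0.1202]), np.float64(0.031), np.float64(0.147), np.float64(-6.9))
spoon (array([ 0.4412, -0.1121]), np.float64(0.147), np.float64(0.032), np.float64(-14.2))
spoon tri [ 0.4502 -0.1183  0.0202]
red [ 0.652  -0.1985  0.0725]
green [0.6422 0.1987 0.0795]
red w2 [ 0.6515 -0.199   0.071 ]
red w3 [ 0.6548 -0.1984  0.071 ]
green w1 [0.6535 0.1964 0.071 ]
green w2 [0.6441 0.2024 0.071 ]
tip [0.3801 0.0085 0.0309]
bowl [ 0.5024 -0.0032  0.036 ]
handle w2 (array([0.4276, 0.0041]), np.float64(0.101), np.float64(0.009), np.float64(-5.8))
handle w3 (array([0.403 , 0.0064]), np.float64(0.048), np.float64(0.009), np.float64(-6.4))
```

```bash
cat >> h.py <<'E'
def go(*targets):
    s=readout.sense();p=s['position'];R=Ro.from_euler('xyz',s['orientation'],degrees=True).as_matrix();y0=s['orientation'][2]
    print('t',s['time_s'],'at',p.round(4),s['orientation'].round(1),'gw',s['grip_width'],'q7',s['joint_positions'][6].round())
    for x,y,z,yaw in targets:
        print('dp',(R.T@(np.array([x,y,z])-p)*100).round(2),'spin',round(-((yaw-y0+180)%360-180),1))
E
python3 - <<'E'
from h import *
i2=pickle.load(open('w2.pkl','rb'))[0];i3=pickle.load(open('w3.pkl','rb'))[0]
P=[]
for n,a,b in(('tip',(181/.95,33/.95),(424/.95,32/.95)),('scoop',(174/.95,161/.95),(393/.95,161/.95))):
    t=tri([(i2,a),(i3,b)]);m=(onz(i2,a,.024)+onz(i3,b,.024))/2;print(n,t.round(4),m.round(4));P.append(m)
d=P[1]-P[0];yaw=np.arctan2(d[1],d[0]);o=P[1][:2]-.056*np.array([np.cos(yaw),np.sin(yaw)]);print(np.linalg.norm(d),np.degrees(yaw),o)
go((*o,.28,180+np.degrees(yaw)),(*o,.188,180+np.degrees(yaw)))
E
```

```text
tip [ 0.3722 -0.1039  0.0203] [ 0.3727 -0.1039  0.024 ]
scoop [ 0.5001 -0.1259  0.0265] [ 0.5007 -0.126   0.024 ]
0.12987414088347315 -9.803287966761108 [ 0.44548903 -0.11646815]
t 4.05 at [ 0.4996 -0.2123  0.4044] [ 179.9   -0.  -179.7] gw 0.08547940789410928 q7 116.0
dp [ 5.36  9.6  12.46] spin 10.1
dp [ 5.36  9.58 21.66] spin 10.1
```

Request:
move_arm:
  rows:
    - {"claw": 0.2, "dp": [2.5, 5, 4], "spin": 5}
    - {"claw": -0.1, "dp": [5.4, 9.8, 8], "spin": 10}
    - {"claw": -0.1, "dp": [5.4, 9.8, 12.5], "spin": 10}
    - {"claw": -0.1, "dp": [5.4, 9.8, 12.5], "spin": 10}
    - {"claw": -0.1, "dp": [5.4, 9.8, 12.5], "spin": 10}
    - {"claw": -0.1, "dp": [5.4, 9.8, 12.5], "spin": 10}

```text
time_s: 4.8
position: [0.4462, -0.1177, 0.2817]
orientation: [180.0, 0.3, 170.0]
contact_force: [0.6, -0.6, 0.8]
grip_width: 0.0379
grip_force: 0.0
```

```bash
python3 - <<'E'
from h import *
go((.4455,-.1165,.21,170.2),(.4455,-.1165,.188,170.2))
view('s1'); go((.4455,-.1165,.188,170.2))
E
```

```text
t 4.8 at [ 0.4462 -0.1177  0.2817] [180.    0.3 170. ] gw 0.03791163607771158 q7 97.0
dp [0.12 0.1  7.17] spin -0.2
dp [0.13 0.1  9.37] spin -0.2
t 4.85 at [ 0.4459 -0.1177  0.2815] [180.    0.2 170. ] gw 0.03842819953338288 q7 97.0
dp [0.1  0.11 9.35] spin -0.2
```

View pics/s1.png

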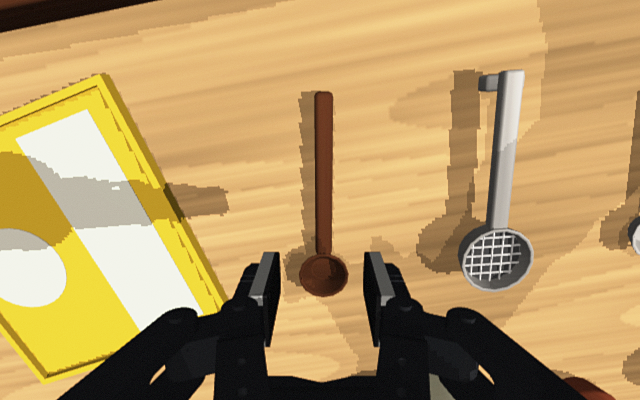

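The spoon lies parallel to the tool and is centred between the fingers (handle at px 323, finger middle ≈320). I'll descend and close.

Request:
move_arm:
  grip_force: 40
  rows:
    - {"claw": -0.1, "dp": [0.1, 0.1, 4], "spin": 0}
    - {"claw": -0.1, "dp": [0.1, 0.1, 8], "spin": 0}
    - {"claw": -0.1, "dp": [0.1, 0.1, 9.4], "spin": 0}
    - {"claw": -0.1, "dp": [0.1, 0.1, 9.4], "spin": 0}
    - {"claw": -1, "dp": [0.1, 0.1, 9.4], "spin": 0}
    - {"claw": -1, "dp": [0.1, 0.1, 9.4], "spin": 0}
    - {"claw": -1, "dp": [0.1, 0.1, 9.4], "spin": 0}
    - {"claw": -1, "dp": [0.1, 0.1, 9.4], "spin": 0}

```text
time_s: 5.85
position: [0.4446, -0.116, 0.187]
orientation: [180.0, 0.2, 170.0]
contact_force: [-0.5, -0.6, 6.5]
grip_width: 0.0106
grip_force: 41.1
```

```bash
python3 - <<'E'
from h import *
y=180-11
go((.4455,-.1165,.27,170.2),(.45,.3423,.27,y),(.45,.3423,.1935,y))
print(readout.sense()['contact_force'])
E
```

```text
t 5.85 at [ 0.4446 -0.116   0.187 ] [180.    0.2 170. ] gw 0.010628495965218707 q7 104.0
dp [-0.12 -0.03 -8.3 ] spin -0.2
dp [ 7.4  45.23 -8.3 ] spin 1.0
dp [ 7.42 45.22 -0.65] spin 1.0
[-0.49095164 -0.64663346  6.52967457]
```

Request:
move_arm:
  rows:
    - {"claw": -1, "dp": [0, 0, -2], "spin": 0}
    - {"claw": -1, "dp": [0, 0, -5], "spin": 0}
    - {"claw": -1, "dp": [0, 0, -8], "spin": 0}
    - {"claw": -1, "dp": [0, 0, -8], "spin": 0}

```text
time_s: 6.35
position: [0.4448, -0.116, 0.268]
orientation: [179.9, 0.3, 170.0]
contact_force: [0.4, -0.1, 0.4]
grip_width: 0.0108
grip_force: 40.3
```

Request:
move_arm:
  rows:
    - {"claw": -1, "dp": [0.8, 5, 0], "spin": 0}
    - {"claw": -1, "dp": [1.6, 10, 0], "spin": 0}
    - {"claw": -1, "dp": [2.5, 15, 0], "spin": 0}
    - {"claw": -1, "dp": [3.3, 20, 0], "spin": 1}
    - {"claw": -1, "dp": [4.1, 25, 0], "spin": 1}
    - {"claw": -1, "dp": [4.9, 30, 0], "spin": 1}
    - {"claw": -1, "dp": [5.7, 35, 0], "spin": 1}
    - {"claw": -1, "dp": [6.5, 40, 0], "spin": 1}

```text
time_s: 7.35
position: [0.4486, 0.2909, 0.2648]
orientation: [-179.9, -0.1, 169.0]
contact_force: [1.1, 0.2, -0.6]
grip_width: 0.0104
grip_force: 40.3
```

Request:
move_arm:
  rows:
    - {"claw": -1, "dp": [0.4, 2.6, 0], "spin": 0}
    - {"claw": -1, "dp": [0.8, 5.2, 0], "spin": 0}
    - {"claw": -1, "dp": [0.8, 5.2, 0], "spin": 0}
    - {"claw": -1, "dp": [0.8, 5.2, 0], "spin": 0}

```text
time_s: 7.85
position: [0.4514, 0.3402, 0.2652]
orientation: [-179.9, -0.0, 168.9]
contact_force: [-0.9, -0.7, 0.5]
grip_width: 0.0105
grip_force: 40.3
```

```bash
python3 - <<'E'
from h import *
y=180-11
view('s2')
go((.45,.3423,.23,y),(.45,.3423,.193,y))
E
```

```text
t 7.9 at [0.4515 0.34   0.2653] [-179.9   -0.   168.9] gw 0.01071799885050287 q7 44.0
dp [0.19 0.2  3.53] spin -0.1
dp [0.19 0.21 7.23] spin -0.1
```

View pics/s2.png

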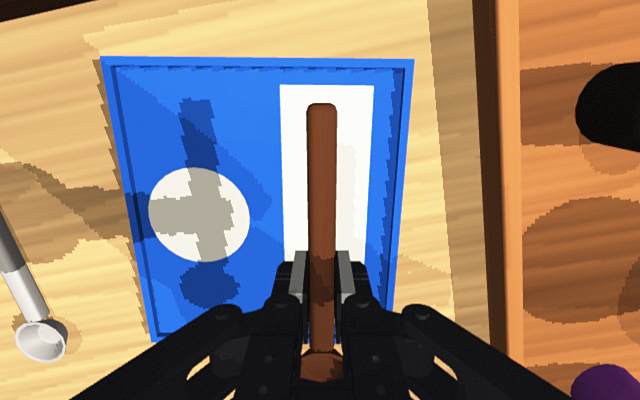

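The spoon is held level and in line with the strip (strip mid-column ≈ 328, spoon at 322). I'll lower and release it.

Request:
move_arm:
  rows:
    - {"claw": -1, "dp": [0.2, 0.2, 3], "spin": 0}
    - {"claw": -1, "dp": [0.2, 0.2, 5.5], "spin": 0}
    - {"claw": -1, "dp": [0.2, 0.2, 7], "spin": 0}
    - {"claw": -1, "dp": [0.2, 0.2, 7.3], "spin": 0}
    - {"claw": -1, "dp": [0.2, 0.2, 7.3], "spin": 0}
    - {"claw": -0.3, "dp": [0.2, 0.2, 7.3], "spin": 0}
    - {"claw": -0.3, "dp": [0.2, 0.2, 7.3], "spin": 0}
    - {"claw": -0.3, "dp": [0.2, 0.2, 7.3], "spin": 0}

```text
time_s: 8.9
position: [0.4498, 0.3446, 0.1931]
orientation: [180.0, 0.0, 169.0]
contact_force: [0.3, -0.0, -0.4]
grip_width: 0.0299
grip_force: 0.0
```

Request:
move_arm:
  rows:
    - {"claw": -0.3, "dp": [0, 0, -2], "spin": 0}
    - {"claw": -0.3, "dp": [0, 0, -6], "spin": 0}
    - {"claw": -0.1, "dp": [0, 0, -10], "spin": 0}
    - {"claw": -0.1, "dp": [0, 0, -10], "spin": 0}

```text
time_s: 9.4
position: [0.4509, 0.3452, 0.2963]
orientation: [179.6, 0.3, 169.0]
contact_force: [-0.6, -0.0, -0.4]
grip_width: 0.0389
grip_force: 0.0
```

```bash
python3 - <<'E'
from h import *
view('s3')
r=nets.mark_of('wrist','spoon_wood');print(r[:2])
y=180-5.5
go((.4526,.0016,.29,y),(.4526,.0016,.193,y))
E
```

```text
[{'at': [0.4514, 0.3509, 0.0157], 'p': 0.56}]
t 9.5 at [0.4495 0.3443 0.2928] [180.  -0. 169.] gw 0.03863949665971462 q7 43.0
dp [ -6.84 -33.59   0.26] spin -5.5
dp [ -6.84 -33.59   9.96] spin -5.5
```

Request:
move_arm:
  rows:
    - {"claw": -0.1, "dp": [-1.1, -5.6, 0], "spin": -1}
    - {"claw": -0.1, "dp": [-2.3, -11.2, 0], "spin": -2}
    - {"claw": -0.1, "dp": [-3.4, -16.8, 0], "spin": -3}
    - {"claw": -0.1, "dp": [-4.6, -22.4, 0], "spin": -4}
    - {"claw": -0.1, "dp": [-5.7, -28, 0], "spin": -5}
    - {"claw": -0.1, "dp": [-6.8, -33.6, 0], "spin": -5.5}
    - {"claw": -0.1, "dp": [-6.8, -33.6, 0.3], "spin": -5.5}
    - {"claw": -0.1, "dp": [-6.8, -33.6, 0.3], "spin": -5.5}

```text
time_s: 10.5
position: [0.4518, 0.0021, 0.2885]
orientation: [-180.0, -0.1, 174.5]
contact_force: [-0.2, 0.6, 0.2]
grip_width: 0.0383
grip_force: 0.0
```

```bash
python3 - <<'E'
from h import *
view('s4')
a=cv2.imread('pics/s3.png');b=cv2.imread('pics/s4.png')
cv2.imwrite('pics/cmp2.png',cv2.resize(np.hstack([a[:,100:500],b[:,140:540]]),None,fx=1,fy=1))
y=180-5.5
go((.4526,.0016,.22,y),(.4526,.0016,.193,y))
E
```

```text
t 10.55 at [0.452  0.0028 0.2888] [-1.800e+02 -1.000e-01  1.746e+02] gw 0.03863267306697433 q7 85.0
dp [-0.08 -0.11  6.88] spin 0.1
dp [-0.09 -0.11  9.58] spin 0.1
```

View pics/cmp2.png

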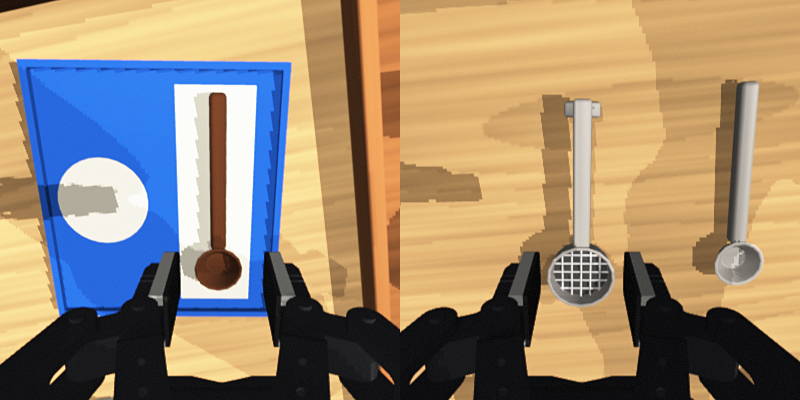

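On the left the spoon is centred on its strip (px 218 against 216). On the right the sieve handle is centred and aligned (px 323). I'll grasp the sieve.

Request:
move_arm:
  grip_force: 50
  rows:
    - {"claw": -0.1, "dp": [-0.1, -0.1, 4], "spin": 0}
    - {"claw": -0.1, "dp": [-0.1, -0.1, 8], "spin": 0}
    - {"claw": -0.1, "dp": [-0.1, -0.1, 9.6], "spin": 0}
    - {"claw": -0.1, "dp": [-0.1, -0.1, 9.6], "spin": 0}
    - {"claw": -1, "dp": [-0.1, -0.1, 9.6], "spin": 0}
    - {"claw": -1, "dp": [-0.1, -0.1, 9.6], "spin": 0}
    - {"claw": -1, "dp": [-0.1, -0.1, 9.6], "spin": 0}
    - {"claw": -1, "dp": [-0.1, -0.1, 9.6], "spin": 0}

```text
time_s: 11.55
position: [0.4542, 0.0007, 0.1951]
orientation: [179.9, 0.2, 174.5]
contact_force: [-0.7, 1.3, 8.0]
grip_width: 0.0104
grip_force: 50.1
```

```bash
python3 - <<'E'
from h import *
y=180+12
go((.4526,.0016,.28,y),(.438,-.2744,.28,y),(.438,-.2744,.198,y))
E
```

```text
t 11.55 at [0.4542 0.0007 0.1951] [179.9   0.2 174.5] gw 0.01043066032031509 q7 91.0
dp [ 0.14  0.09 -8.49] spin -17.5
dp [ -1.04 -27.52  -8.53] spin -17.5
dp [ -1.02 -27.53  -0.33] spin -17.5
```

Request:
move_arm:
  rows:
    - {"claw": -1, "dp": [0, 0, -2], "spin": 0}
    - {"claw": -1, "dp": [0, 0, -5], "spin": 0}
    - {"claw": -1, "dp": [0, 0, -8], "spin": 0}
    - {"claw": -1, "dp": [-0.2, -5, -8], "spin": -4}
    - {"claw": -1, "dp": [-0.4, -10, -8], "spin": -8}
    - {"claw": -1, "dp": [-0.6, -15, -8], "spin": -12}
    - {"claw": -1, "dp": [-0.8, -20, -8], "spin": -16}
    - {"claw": -1, "dp": [-1, -25, -8], "spin": -17.5}

```text
time_s: 12.55
position: [0.439, -0.2508, 0.2741]
orientation: [-180.0, 0.1, -167.9]
contact_force: [1.0, 0.7, -1.0]
grip_width: 0.0107
grip_force: 49.1
```

```bash
python3 -c "
from h import *
go((.438,-.2744,.28,192))"
```

```text
t 12.55 at [ 0.439  -0.2508  0.2741] [-1.800e+02  1.000e-01 -1.679e+02] gw 0.010742773985295644 q7 138.0
dp [ 0.59 -2.29 -0.59] spin 0.1
```

Request:
move_arm:
  rows:
    - {"claw": -1, "dp": [0.6, -2.2, 0], "spin": 0}
    - {"claw": -1, "dp": [0.6, -2.2, 0], "spin": 0}
    - {"claw": -1, "dp": [0.6, -2.2, 0], "spin": 0}
    - {"claw": -1, "dp": [0.6, -2.2, 0], "spin": 0}

```text
time_s: 13.05
position: [0.4384, -0.2705, 0.2736]
orientation: [179.9, 0.0, -167.8]
contact_force: [-0.3, 0.6, -0.1]
grip_width: 0.0104
grip_force: 49.1
```

```bash
python3 -c "
from h import *
view('s5')
go((.438,-.2744,.199,192))"
```

```text
t 13.1 at [ 0.4384 -0.2706  0.2736] [ 179.9    0.  -167.8] gw 0.011090141448213027 q7 141.0
dp [ 0.12 -0.36  7.46] spin 0.2
```

View pics/s5.png

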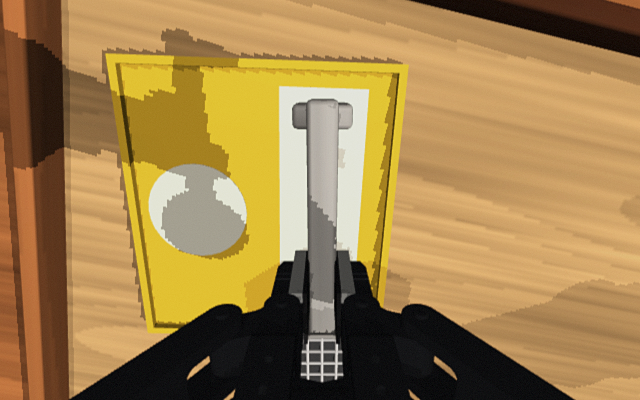

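The sieve is level and over the strip (strip mid-column ≈323, handle 322). I'll lower it.

Request:
move_arm:
  rows:
    - {"claw": -1, "dp": [0.1, -0.2, 3], "spin": 0}
    - {"claw": -1, "dp": [0.1, -0.3, 5.5], "spin": 0}
    - {"claw": -1, "dp": [0.1, -0.3, 6.7], "spin": 0}
    - {"claw": -1, "dp": [0.1, -0.3, 7.3], "spin": 0}
    - {"claw": -1, "dp": [0.1, -0.3, 7.5], "spin": 0}
    - {"claw": -1, "dp": [0.1, -0.3, 7.5], "spin": 0}

```text
time_s: 13.85
position: [0.4378, -0.275, 0.2001]
orientation: [179.9, 0.0, -168.0]
contact_force: [-2.8, 2.7, 8.3]
grip_width: 0.0105
grip_force: 50.1
```

Request:
move_arm:
  rows:
    - {"claw": -0.3, "dp": [0, 0, 0], "spin": 0}
    - {"claw": -0.3, "dp": [0, 0, 0], "spin": 0}
    - {"claw": -0.3, "dp": [0, 0, 0], "spin": 0}
    - {"claw": -0.3, "dp": [0, 0, -2], "spin": 0}
    - {"claw": -0.3, "dp": [0, 0, -6], "spin": 0}
    - {"claw": 0.2, "dp": [0, 0, -10], "spin": 0}
    - {"claw": 0.2, "dp": [0, 0, -11], "spin": 0}
    - {"claw": 0.2, "dp": [0, 0, -11], "spin": 0}

```text
time_s: 14.85
position: [0.4377, -0.2751, 0.3088]
orientation: [-180.0, 0.0, -168.0]
contact_force: [0.6, 0.1, -0.6]
grip_width: 0.0514
grip_force: 0.0
```

```bash
python3 - <<'E'
from h import *
view('s6')
print(nets.mark_of('wrist','sieve')[:2])
go((.653,-.1987,.31,180),(.653,-.1987,.193,180))
E
```

```text
[{'at': [0.4362, -0.2794, 0.0198], 'p': 0.97}]
t 14.95 at [ 0.4372 -0.2747  0.3074] [ 1.799e+02 -1.000e-01 -1.680e+02] gw 0.0508799274187067 q7 139.0
dp [-22.69   2.94  -0.3 ] spin 12.0
dp [-22.71   2.93  11.4 ] spin 12.0
```

Request:
move_arm:
  rows:
    - {"claw": 1, "dp": [-5.7, 0.7, 0], "spin": 3}
    - {"claw": 1, "dp": [-11.4, 1.4, 0], "spin": 6}
    - {"claw": 1, "dp": [-17, 2.2, 0], "spin": 9}
    - {"claw": 1, "dp": [-22.7, 2.9, 0], "spin": 12}
    - {"claw": 1, "dp": [-22.7, 2.9, 0], "spin": 12}
    - {"claw": 1, "dp": [-22.7, 2.9, 0], "spin": 12}
    - {"claw": 1, "dp": [-22.7, 2.9, 0], "spin": 12}

```text
time_s: 15.82
position: [0.6521, -0.2011, 0.3081]
orientation: [-180.0, -0.1, 179.9]
contact_force: [0.7, -0.3, 0.4]
grip_width: 0.0853
grip_force: 0.0
```

```bash
python3 - <<'E'
from h import *
view('s7')
i,B=blobs('s7','red');print([(b[1],b[2],b[3],onz(i,b[1],.072).round(4)) for b in B])
a=cv2.imread('pics/s6.png');b=cv2.imread('pics/s7.png')
cv2.imwrite('pics/cmp3.png',np.hstack([a[:,100:500],b[:,140:540]]))
go((.653,-.1987,.193,180))
E
```

```text
[([326.2, 220.8], 4165, [289, 186, 75, 71], array([ 0.6534, -0.1995,  0.072 ]))]
t 15.875 at [ 0.6523 -0.201   0.3085] [ 1.800e+02 -1.000e-01  1.799e+02] gw 0.08513523114115829 q7 116.0
dp [-0.08  0.23 11.55] spin -0.1
```

View pics/cmp3.png

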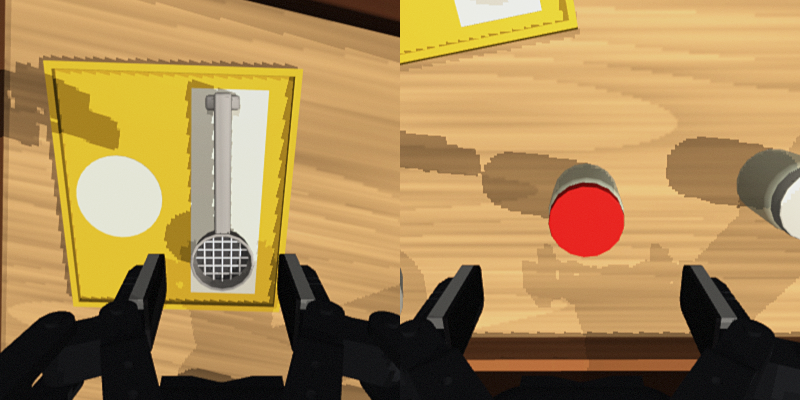

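On the left the sieve lies mouth up on the yellow strip, within a few mm of centre. On the right the red lid is at (326,221) px, and its jar is the one I'll grasp.

Request:
move_arm:
  grip_force: 40
  rows:
    - {"claw": 1, "dp": [-0.1, 0.15, 5], "spin": 0}
    - {"claw": 1, "dp": [-0.1, 0.15, 10], "spin": 0}
    - {"claw": 1, "dp": [-0.1, 0.15, 11.5], "spin": 0}
    - {"claw": 1, "dp": [-0.1, 0.15, 11.5], "spin": 0}
    - {"claw": -0.1, "dp": [-0.1, 0.15, 11.5], "spin": 0}
    - {"claw": -0.1, "dp": [-0.1, 0.15, 11.5], "spin": 0}
    - {"claw": -0.1, "dp": [-0.1, 0.15, 11.5], "spin": 0}
    - {"claw": -0.1, "dp": [-0.1, 0.15, 11.5], "spin": 0}

```text
time_s: 16.88
position: [0.6557, -0.1986, 0.1961]
orientation: [-180.0, 0.2, -180.0]
contact_force: [-0.3, 0.1, 5.4]
grip_width: 0.0508
grip_force: 42.5
```

```bash
python3 - <<'E'
from h import *
go((.4372,.2567,.30,180))
E
```

```text
t 16.875 at [ 0.6557 -0.1986  0.1961] [-180.     0.2 -180. ] gw 0.050778444058793885 q7 119.0
dp [ 21.8   45.52 -10.5 ] spin 0.0
```

Request:
move_arm:
  rows:
    - {"claw": -0.5, "dp": [0, 0, -2], "spin": 0}
    - {"claw": -0.5, "dp": [0, 0, -5], "spin": 0}
    - {"claw": -0.5, "dp": [0, 0, -8], "spin": 0}
    - {"claw": -0.5, "dp": [0, 0, -10.5], "spin": 0}
    - {"claw": -0.5, "dp": [1, 2, -10.5], "spin": 0}
    - {"claw": -0.5, "dp": [3, 6, -10.5], "spin": 0}
    - {"claw": -0.5, "dp": [5, 10, -10.5], "spin": 0}
    - {"claw": -0.5, "dp": [7, 14.5, -10.5], "spin": 0}

```text
time_s: 17.88
position: [0.5837, -0.0524, 0.2996]
orientation: [180.0, 0.0, 179.9]
contact_force: [0.8, 1.3, -2.2]
grip_width: 0.0507
grip_force: 42.3
```

Request:
move_arm:
  rows:
    - {"claw": -0.5, "dp": [2, 4.2, 0], "spin": 0}
    - {"claw": -0.5, "dp": [4, 8.4, 0], "spin": 0}
    - {"claw": -0.5, "dp": [6, 12.5, 0], "spin": 0}
    - {"claw": -0.5, "dp": [8, 16.7, 0], "spin": 0}
    - {"claw": -0.5, "dp": [10, 20.9, 0], "spin": 0}
    - {"claw": -0.5, "dp": [12, 25.1, 0], "spin": 0}
    - {"claw": -0.5, "dp": [13.8, 28.8, 0], "spin": 0}
    - {"claw": -0.5, "dp": [14.6, 31, 0], "spin": 0}

```text
time_s: 18.88
position: [0.4372, 0.2589, 0.2996]
orientation: [179.9, 0.0, -179.8]
contact_force: [-0.2, -0.3, -2.5]
grip_width: 0.0506
grip_force: 42.3
```

Request:
move_arm:
  rows:
    - {"claw": -0.5, "dp": [0, 0, 0], "spin": 0}
    - {"claw": -0.5, "dp": [0, 0, 0], "spin": 0}
    - {"claw": -0.5, "dp": [0, 0, 0], "spin": 0}
    - {"claw": -0.5, "dp": [0, 0, 0], "spin": 0}

```text
time_s: 19.38
position: [0.439, 0.2558, 0.2988]
orientation: [-180.0, 0.0, 179.9]
contact_force: [0.7, -0.2, -1.3]
grip_width: 0.0507
grip_force: 42.3
```

```bash
python3 - <<'E'
from h import *
view('s8')
go((.439,.2567,.201,180))
E
```

```text
t 19.425 at [0.4389 0.2561 0.2987] [-180.     0.   179.9] gw 0.05052175127764315 q7 62.0
dp [-0.01  0.07  9.77] spin -0.1
```

View pics/s8.png

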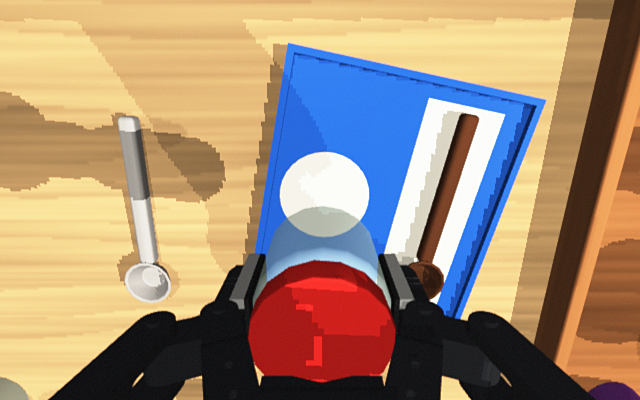

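The red jar is upright in the grip over the blue spot (spot at (324,194) px). I'll lower it slowly.

Request:
move_arm:
  rows:
    - {"claw": -0.5, "dp": [0, 0.05, 3], "spin": 0}
    - {"claw": -0.5, "dp": [0, 0.05, 6], "spin": 0}
    - {"claw": -0.5, "dp": [0, 0.05, 8.3], "spin": 0}
    - {"claw": -0.5, "dp": [0, 0.05, 9], "spin": 0}
    - {"claw": -0.5, "dp": [0, 0.05, 9.3], "spin": 0}
    - {"claw": -0.5, "dp": [0, 0.05, 9.3], "spin": 0}
    - {"claw": -0.5, "dp": [0, 0.05, 9.3], "spin": 0}

```text
time_s: 20.3
position: [0.439, 0.2576, 0.2065]
orientation: [179.9, 0.1, -180.0]
contact_force: [-0.4, -0.8, -1.9]
grip_width: 0.0506
grip_force: 42.3
```

Request:
move_arm:
  rows:
    - {"claw": -0.5, "dp": [0, 0, 0.2], "spin": 0}
    - {"claw": -0.5, "dp": [0, 0, 0.4], "spin": 0}
    - {"claw": -0.5, "dp": [0, 0, 0.4], "spin": 0}
    - {"claw": -0.5, "dp": [0, 0, 0.4], "spin": 0}

```text
time_s: 20.8
position: [0.4386, 0.2574, 0.2017]
orientation: [180.0, -0.0, -180.0]
contact_force: [-0.3, 0.1, -2.0]
grip_width: 0.0512
grip_force: 42.3
```

Request:
move_arm:
  rows:
    - {"claw": -0.5, "dp": [0, 0, 0.1], "spin": 0}
    - {"claw": -0.5, "dp": [0, 0, 0.2], "spin": 0}
    - {"claw": -0.5, "dp": [0, 0, 0.2], "spin": 0}

```text
time_s: 21.18
position: [0.4388, 0.2574, 0.2011]
orientation: [180.0, -0.0, -180.0]
contact_force: [-3.9, -1.9, 11.7]
grip_width: 0.0507
grip_force: 43.6
```

Contact at 11.7 N, so the jar is on the floor. I'll ease off slightly, release and rise.

Request:
move_arm:
  rows:
    - {"claw": -0.5, "dp": [0, 0, -0.1], "spin": 0}
    - {"claw": 0.4, "dp": [0, 0, -0.1], "spin": 0}
    - {"claw": 0.4, "dp": [0, 0, -0.1], "spin": 0}
    - {"claw": 0.4, "dp": [0, 0, -0.1], "spin": 0}
    - {"claw": 0.4, "dp": [0, 0, -1], "spin": 0}
    - {"claw": 0.4, "dp": [0, 0, -4], "spin": 0}
    - {"claw": 0.4, "dp": [0, 0, -8], "spin": 0}
    - {"claw": 0.4, "dp": [0, 0, -11], "spin": 0}

```text
time_s: 22.18
position: [0.4389, 0.2573, 0.3119]
orientation: [179.9, 0.1, 180.0]
contact_force: [0.2, 0.6, -0.1]
grip_width: 0.06
grip_force: 0.0
```

```bash
python3 - <<'E'
from h import *
view('s9');i,B=blobs('s9','red');print([(b[1],b[2],onz(i,b[1],.078).round(4)) for b in B])
go((.655,.198,.31,180))
E
```

```text
[([321.1, 213.9], 4361, array([0.4353, 0.2559, 0.078 ]))]
t 22.225 at [0.4403 0.2579 0.3154] [179.7   0.4 180. ] gw 0.059831615288621874 q7 62.0
dp [-21.47  -5.98   0.64] spin -0.0
```

Red jar is at about (0.436, 0.256) against its spot at (0.437, 0.257). Now the green jar.

Request:
move_arm:
  rows:
    - {"claw": 1, "dp": [-5.4, -1.5, 0], "spin": 0}
    - {"claw": 1, "dp": [-10.7, -3, 0], "spin": 0}
    - {"claw": 1, "dp": [-16, -4.5, 0], "spin": 0}
    - {"claw": 1, "dp": [-21.5, -6, 0], "spin": 0}
    - {"claw": 1, "dp": [-21.5, -6, 0], "spin": 0}
    - {"claw": 1, "dp": [-21.5, -6, 0], "spin": 0}
    - {"claw": 1, "dp": [-21.5, -6, 0], "spin": 0}

```text
time_s: 23.1
position: [0.6524, 0.1986, 0.3099]
orientation: [179.9, -0.1, -179.9]
contact_force: [-0.4, 0.1, 0.4]
grip_width: 0.0853
grip_force: 0.0
```

```bash
python3 - <<'E'
from h import *
im=view('t1')
i,B=blobs('t1','green');print([(b[1],b[2],b[3],onz(i,b[1],.073).round(4)) for b in B])
p=onz(i,B[0][1],.073)
go((p[0],p[1],.193,180))
E
```

```text
[([319.6, 219.7], 4251, [283, 184, 74, 72], array([0.6534, 0.1961, 0.073 ]))]
t 23.15 at [0.6525 0.1985 0.31  ] [ 179.9   -0.  -179.9] gw 0.08509212756038555 q7 81.0
dp [-0.1  -0.26 11.7 ] spin 0.1
```

View pics/t1.png

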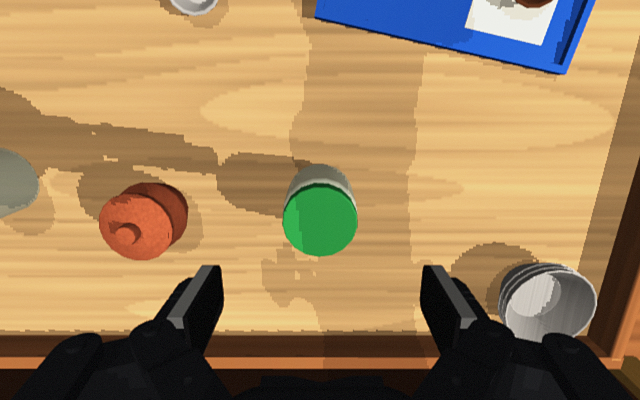

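The green lid is centred between the fingers at (320,220). The crock at (140,222) and the steel cup at (545,300) are clear of them.

Request:
move_arm:
  grip_force: 40
  rows:
    - {"claw": 1, "dp": [-0.1, -0.15, 5], "spin": 0}
    - {"claw": 1, "dp": [-0.1, -0.15, 10], "spin": 0}
    - {"claw": 1, "dp": [-0.1, -0.15, 11.7], "spin": 0}
    - {"claw": 1, "dp": [-0.1, -0.15, 11.7], "spin": 0}
    - {"claw": -0.1, "dp": [-0.1, -0.15, 11.7], "spin": 0}
    - {"claw": -0.1, "dp": [-0.1, -0.15, 11.7], "spin": 0}
    - {"claw": -0.1, "dp": [-0.1, -0.15, 11.7], "spin": 0}
    - {"claw": -0.1, "dp": [-0.1, -0.15, 11.7], "spin": 0}

```text
time_s: 24.15
position: [0.6557, 0.1962, 0.1953]
orientation: [179.9, 0.2, -180.0]
contact_force: [-0.6, 0.1, 5.6]
grip_width: 0.0504
grip_force: 42.5
```

```bash
python3 - <<'E'
from h import *
go((.4595,-.3552,.31,180))
E
```

```text
t 24.15 at [0.6557 0.1962 0.1953] [ 179.9    0.2 -180. ] gw 0.05043741360308707 q7 83.0
dp [ 19.59 -55.11 -11.64] spin 0.0
```

Request:
move_arm:
  rows:
    - {"claw": -0.5, "dp": [0, 0, -2], "spin": 0}
    - {"claw": -0.5, "dp": [0, 0, -5], "spin": 0}
    - {"claw": -0.5, "dp": [0, 0, -8], "spin": 0}
    - {"claw": -0.5, "dp": [0, 0, -11], "spin": 0}
    - {"claw": -0.5, "dp": [0.8, -2.2, -11.5], "spin": 0}
    - {"claw": -0.5, "dp": [2.3, -6.5, -11.5], "spin": 0}
    - {"claw": -0.5, "dp": [3.9, -11, -11.5], "spin": 0}
    - {"claw": -0.5, "dp": [5.5, -15.5, -11.5], "spin": 0}

```text
time_s: 25.15
position: [0.5974, 0.0375, 0.3067]
orientation: [-179.9, -0.1, 179.9]
contact_force: [1.1, -0.0, -1.7]
grip_width: 0.0508
grip_force: 42.2
```

Request:
move_arm:
  rows:
    - {"claw": -0.5, "dp": [1.8, -5, 0], "spin": 0}
    - {"claw": -0.5, "dp": [3.5, -10, 0], "spin": 0}
    - {"claw": -0.5, "dp": [5.3, -15, 0], "spin": 0}
    - {"claw": -0.5, "dp": [7.1, -20, 0], "spin": 0}
    - {"claw": -0.5, "dp": [8.9, -25, 0], "spin": 0}
    - {"claw": -0.5, "dp": [10.7, -30, 0], "spin": 0}
    - {"claw": -0.5, "dp": [12.5, -35, 0], "spin": 0}
    - {"claw": -0.5, "dp": [13.6, -38, 0], "spin": 0}

```text
time_s: 26.15
position: [0.4594, -0.3426, 0.307]
orientation: [-180.0, -0.2, 179.7]
contact_force: [1.1, 0.4, -1.8]
grip_width: 0.0513
grip_force: 42.2
```

Request:
move_arm:
  rows:
    - {"claw": -0.5, "dp": [0.5, -1.6, 0], "spin": 0}
    - {"claw": -0.5, "dp": [0.5, -1.6, 0], "spin": 0}
    - {"claw": -0.5, "dp": [0.5, -1.6, 0], "spin": 0}
    - {"claw": -0.5, "dp": [0.5, -1.6, 0], "spin": 0}

```text
time_s: 26.65
position: [0.4597, -0.3535, 0.3074]
orientation: [179.9, 0.0, -179.8]
contact_force: [0.2, 0.2, -0.6]
grip_width: 0.0507
grip_force: 42.2
```

```bash
python3 - <<'E'
from h import *
view('t2')
i,B=blobs('t2','white');print([(b[1],b[2],onz(i,b[1],.017).round(4)) for b in B if b[2]>2000])
go((.4595,-.3552,.2065,180))
E
```

```text
[([442.7, 128.5], 6298, array([ 0.4091, -0.2646,  0.017 ])), ([402.0, 143.4], 4148, array([ 0.4202, -0.2941,  0.017 ])), ([320.2, 184.5], 4567, array([ 0.4527, -0.3557,  0.017 ])), ([29.8, 370.9], 3512, array([ 0.6381, -0.6317,  0.017 ]))]
t 26.7 at [ 0.4596 -0.3537  0.3075] [ 179.9    0.  -179.8] gw 0.05124263604617788 q7 137.0
dp [ 1.00e-02 -1.60e-01  1.01e+01] spin 0.2
```

View pics/t2.png

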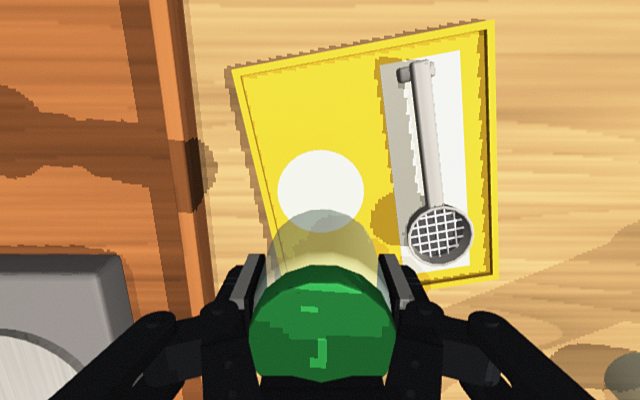

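The green jar is upright over the yellow spot (spot at (320,190) px). The drawer wall at px x≈205 is about 80 mm to the side, clear of the fingers. Lowering now.

Request:
move_arm:
  rows:
    - {"claw": -0.5, "dp": [0, -0.15, 3], "spin": 0}
    - {"claw": -0.5, "dp": [0, -0.15, 6], "spin": 0}
    - {"claw": -0.5, "dp": [0, -0.15, 8.8], "spin": 0}
    - {"claw": -0.5, "dp": [0, -0.15, 9.8], "spin": 0}
    - {"claw": -0.5, "dp": [0, -0.15, 10.3], "spin": 0}
    - {"claw": -0.5, "dp": [0, -0.15, 10.5], "spin": 0}
    - {"claw": -0.5, "dp": [0, -0.15, 10.5], "spin": 0}

```text
time_s: 27.58
position: [0.4591, -0.3569, 0.2034]
orientation: [-180.0, 0.1, -180.0]
contact_force: [0.2, 0.5, -1.6]
grip_width: 0.0509
grip_force: 42.2
```

Request:
move_arm:
  rows:
    - {"claw": -0.5, "dp": [0, 0, 0.1], "spin": 0}
    - {"claw": -0.5, "dp": [0, 0, 0.2], "spin": 0}
    - {"claw": -0.5, "dp": [0, 0, 0.2], "spin": 0}

```text
time_s: 27.95
position: [0.4587, -0.3566, 0.2007]
orientation: [180.0, 0.0, -180.0]
contact_force: [0.6, 0.3, -1.5]
grip_width: 0.0505
grip_force: 42.2
```

Request:
move_arm:
  rows:
    - {"claw": -0.5, "dp": [0, 0, 0.1], "spin": 0}
    - {"claw": -0.5, "dp": [0, 0, 0.15], "spin": 0}
    - {"claw": -0.5, "dp": [0, 0, 0.15], "spin": 0}

```text
time_s: 28.32
position: [0.4587, -0.3568, 0.2003]
orientation: [180.0, 0.0, -180.0]
contact_force: [-2.4, 1.5, 7.5]
grip_width: 0.0507
grip_force: 43.1
```

Request:
move_arm:
  rows:
    - {"claw": -0.5, "dp": [0, 0, -0.1], "spin": 0}
    - {"claw": 0.4, "dp": [0, 0, -0.1], "spin": 0}
    - {"claw": 0.4, "dp": [0, 0, -0.1], "spin": 0}
    - {"claw": 0.4, "dp": [0, 0, -0.1], "spin": 0}
    - {"claw": 0.4, "dp": [0, 0, -1], "spin": 0}
    - {"claw": 0.4, "dp": [0, 0, -4], "spin": 0}
    - {"claw": 0.4, "dp": [0, 0, -8], "spin": 0}
    - {"claw": 0.4, "dp": [0, 0, -14], "spin": 0}

```text
time_s: 29.32
position: [0.4583, -0.3561, 0.3397]
orientation: [179.9, -0.1, -180.0]
contact_force: [0.3, -0.2, 0.7]
grip_width: 0.06
grip_force: 0.0
```

Request:
move_arm:
  rows:
    - {"claw": 0.4, "dp": [-2, 3, -3], "spin": 0}
    - {"claw": 0.4, "dp": [-4, 8, -6], "spin": 0}
    - {"claw": 0.4, "dp": [-5, 12, -6], "spin": 0}
    - {"claw": 0.4, "dp": [-5, 12, -6], "spin": 0}
    - {"claw": 0.4, "dp": [-5, 12, -6], "spin": 0}
    - {"claw": 0.4, "dp": [-5, 12, -6], "spin": 0}

```text
time_s: 30.08
position: [0.5079, -0.2383, 0.3992]
orientation: [-180.0, -0.0, 179.8]
contact_force: [0.2, 0.2, -0.0]
grip_width: 0.0598
grip_force: 0.0
```

```bash
python3 - <<'E'
from h import *
view('f1');snap('top','ftop.png');snap('side','fside.png')
i,B=blobs('f1','green');print([(b[1],b[2],onz(i,b[1],.078).round(4)) for b in B])
for c in('top','side'):
  for n in ['jar_red','jar_green','spoon_wood','sieve','jar_white','crock','spoon_steel']:
    print(c,n,[(round(x['p'],2),np.round(x['at'],3).tolist()) for x in nets.mark_of(c,n)[:3]])
a=cv2.imread('pics/ftop.png')[150:290,200:520];a=cv2.resize(a,None,fx=2,fy=2,interpolation=cv2.INTER_CUBIC)
b=cv2.imread('pics/f1.png')[:300]
cv2.imwrite('pics/fin.png',np.vstack([a,b]))
E
```

```text
[([179.9, 123.6], 2827, array([ 0.4569, -0.3573,  0.078 ]))]
top jar_red [(0.73, [0.663, 0.068, 0.011]), (0.69, [0.434, 0.258, 0.017])]
top jar_green [(0.85, [0.662, 0.545, -0.001]), (0.6, [0.421, 0.541, 0.006])]
top spoon_wood [(0.73, [0.448, 0.343, 0.019])]
top sieve [(0.76, [0.437, -0.276, 0.018])]
top jar_white [(0.74, [0.664, 0.068, 0.013]), (0.69, [0.443, 0.343, 0.019]), (0.54, [0.641, -0.056, 0.015])]
top crock [(0.55, [0.664, 0.07, 0.013])]
top spoon_steel [(0.77, [0.451, 0.115, 0.013])]
side jar_red [(0.72, [0.437, 0.253, 0.012])]
side jar_green [(0.76, [0.422, 0.541, 0.001])]
side spoon_wood [(0.75, [0.448, 0.345, 0.02])]
side sieve [(0.71, [0.438, -0.277, 0.012])]
side jar_white [(0.68, [0.641, -0.053, 0.01])]
side crock [(0.88, [0.668, 0.068, 0.008])]
side spoon_steel [(0.84, [0.45, 0.114, 0.011])]
```

View pics/fin.png

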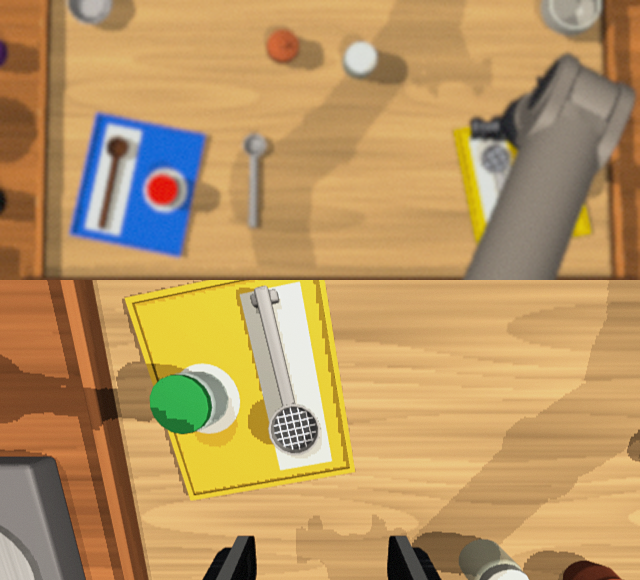

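All four items sit upright or flat within about 3 mm of their places. The white jar, crock and steel spoon haven't moved. Handing in.

```bash
python3 -c "
from h import *
print(env.close_job())"
```

```text
the job is handed in; nothing more can be done
None
```

Both kits are made up and the job is handed in at about 30 s of the 112 s limit: each item measured within about 3 mm of its place, with the white-lidded jar, crock and steel spoon unmoved; no verdict was returned at hand-in.

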